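# Turn over the wafer lying back-side up

### The job

Two wafers are loaded in turn-over frames beside the mask aligner: one shows its plain grey back, the other already shows its patterned gold face. Turn the frame with the grey-back wafer right over on its hinge, by its orange knob, and leave it lying flat on the far side of its stand with the gold face up; leave the other frame lying as it is.

Things in the scene. Friction and masses are not known exactly. Their poses are not given: they have to be found in the camera images.
- flip_stand: Fixed stand of the wafer to be turned: dark steel plate 170 (x) x 110 (y) x 12 mm with two hinge posts (y = +-45 mm, 58 mm tall). Origin: centre of its underside, on the table. The hinge axis runs along the stand's y, 50 mm above the origin; its x points from the near (start) side to the far side.
- flip_frame (a joint): Black frame 72 x 72 x 8 mm, hinged like a book page (6 to 78 mm from the hinge axis), with a 51 mm wafer, plain grey back up at the start, gold face below. Angle in rad: 0 flat on the stand's -x side (near the robot), 1.57 upright, 3.14 (stop) flat on the +x side, turned over. Starts at 0 to 0.15. Stiff hinge: stays where it is left; 1 to 2 N at the knob turns it.
- flip_frame_knob (a point): Centre of that frame's orange knob: cylinder 18 mm across, 22 mm long, axis parallel to the hinge, 104 mm from the hinge axis in the frame's plane, at stand y = 0, on an 8 mm wide arm; 17 mm gap to the frame. Only the table is below, 50 mm under its centre when flat. Pinch it over its 22 mm length from straight above; it can turn between the pads as the frame swings.
- done_frame (a joint): Frame of the other stand: same make, size and orange knob, but its wafer shows the patterned face (gold with a dark grid) up. Angle in rad, 0 at the start (flat on its near side), growing as it is raised. It is to stay flat.
There are look-alikes about, which are no part of the job. What is shaped like the flip_stand but purple or red is not meant.

How it is judged (in metres and radians):
On the way:
1. the frame with the grey-back wafer is raised past upright (value of joint flip_frame above 1.65 rad), for 0.02 s.
At the end, for the whole second after the job is handed in: The grey-back wafer's frame lies turned over on the far side of its stand, gold face up, within 10 degrees of flat and at rest; the other frame still lies within 10 degrees of flat on its near side (value of joint flip_frame above 2.96 rad and velocity of joint flip_frame between -0.05 and 0.05 rad/s and value of joint done_frame below 0.17 rad); the robot touches nothing.
It fails at once if the other frame is raised by more than 20 degrees (value of joint done_frame above 0.35 rad).
It also fails if it takes over 40 s, if anything falls off the work surface, if the arm or the gripper's body presses on something with over 40 N, if the wrist force passes 120 N, or if a joint passes its speed limit or range.

### The arm

A 6-joint arm with a two-finger parallel gripper is mounted at the origin on the work surface. World frame = base frame: x ahead of the robot, y to its left, z up, the work surface at z = 0. Lengths are in mm, angles in rad, forces in N, time in s.
With the tool pointing down it reaches from about 300 to 775 mm from the base axis. Payload 14.6 kg.
Tool frame: the origin (TCP) lies on the front face of the gripper's body, between the roots of the fingers; the fingertips stand 97 mm ahead of it and the grasp point (between the pads) lies 78 mm ahead of it; z points along the fingers, y is the direction in which the jaws open and shut (so a half turn about z gives the same grasp; the last joint's range is limited). The gripper opens to 94 mm and grips with 3 to 60 N. Pads are 16 mm wide; open, the fingers measure 119 mm over their backs; the gripper's body (75 mm by 177 mm) begins 78 mm behind the grasp point.
Start: joints at [1.217, 0.3, 1.521, -0, 1.321, -0.067], TCP at [155.584, 527.526, 302.646] pointing down, gripper open.
Joint ranges: [-3.03, 3.03], [-0.79, 2.21], [0.23, 2.52], [-1.04, 4.18], [0, 3.07], [-2.55, 2.55]. Speed limits (rad/s): [2.22, 2.22, 2.57, 3.14, 3.14, 3.14].

### API

Orientations are given as [roll, pitch, yaw] about the fixed x, y, z axes, in that order (R = Rz(yaw) Ry(pitch) Rx(roll)).
In Python, from cell import manip, eyes, finder gives the robot as it stands.
- The arm moves only by the tool drive_tool, never from a script. Its argument "rows" is a list of rows, each an object with "offset": the shift along the tool's x, y, z in mm, a list of three; "spin": the turn about the tool's z in degrees; "jaw": the finger opening in mm, from 0 to 94. In form: [{"offset": [dx, dy, dz], "spin": spin, "jaw": jaw}, ...]. A call has 1 to 20 rows; each row shifts and turns the commanded pose from where the row before left it, along the tool's axes as they then stand; what a row does not reach is not made up. A row lasts 1/10 s, in which the tool goes at most 50 mm and 8.59 degrees, less where a joint would pass 70% of its speed; a pose out of reach is approached as far as the arm can. A call is refused whole if a number of a shift passes 50 or a number of a turn 8.59, either way. A call with a gripper value outside its range is refused whole. The fingers move at their own pace and stop on an object; "force" is the grip in N (left out, the last holds). Time passes only in rows, so rows that do not move let the fingers close. It gives the time, the measured TCP pose, the force and the opening at its end, in the units of the state.
- manip.read_state(): the state, without advancing time (a new reading comes with each control period).
- eyes.camera(name): name is "scene" or "top" or "wrist"; returns a dict with "color" (480x640x3 uint8, blue, green, red), "depth" (480x640 float32, mm along the optical axis (not along the pixel's ray), 0 where there is no reading), "vfov" (degrees; the focal length in pixels is half the picture's height over the tangent of half this angle, whatever the lens; pixels are square), "cx", "cy" (the principal point, pixels), "rvec" (rotation vector, rad) and "tvec" (3), from world to camera coordinates, as OpenCV has them. Camera axes: x right, y down, z forward; pixel columns grow to the right and rows downward; lengths in mm; the calibration is good to about 2 mm. A picture is of the moment at which its call begins.
- manip.sign_off(): hands the job in, once; it reports no verdict.
Trained networks look in the newest picture that a camera, given by its name, has taken for a name from the list of things; names that differ only in an ending like _2 or _b are one class to them, and where a whole thing is asked for, a point or a joint stands for the part that bears it (a point fixed in the world has none). Each returns a list of dicts, best first, with "p" (0 to 1); they miss things now and then, are a little off and sometimes report something else, mostly with a low value. They report only what shows in the picture. A call takes as long as a camera call. They do not tell look-alikes from the thing itself.
- finder.find_in(camera, target): "uv" ([column, row] in pixels, amid what is visible of it).
The state is a dict: "clock": time; "joints": joint angles; "qd": joint speeds; "effort": joint torques, N m; "eef_pos": TCP position; "eef_rot": TCP orientation; "wrist_force": force on the tool from outside, world axes, zero at the start; "moment": the same for the moment, N m; "finger_gap": finger opening in mm.
Only numpy, scipy, OpenCV 4.12 (cv2) and the standard library are available. Lean on these libraries where they do the work, as an engineer would, in place of code of your own. Each camera call takes 0.05 s, during which the arm holds its last target. There are 200 camera calls.

## Working session

There is one attempt and no reset: what is moved stays moved. The work goes in short steps, Python scripts to look and compute and a tool call to move; the robot and the scene stay as the last step left them, time stands still between calls to the robot, and variables do not carry over. Pictures are saved under pics/ and viewed, about 8 in all and at most 12, crops included, and the job is handed in when it is done.

Besides the shell and the picture viewer there is one more tool, called after "Request:" as a command line: name --argument value ..., lists and objects as JSON in quotes. drive_tool: Moves the arm, as the interface text tells. Its arguments: {"type":"object","properties":{"rows":{"type":"array","items":{"type":"object","properties":{"offset":{"type":"array","items":{"type":"number"}},"spin":{"type":"number"},"jaw":{"type":"number"}}}},"force":{"type":"number"}},"required":["rows"]}

```bash
mkdir -p pics; cat > h.py <<'E'
import numpy as np, cv2
from cell import manip, eyes, finder
def cam(n):
    c=eyes.camera(n); c['f']=c['color'].shape[0]/2/np.tan(np.radians(c['vfov'])/2)
    c['R']=cv2.Rodrigues(np.array(c['rvec'],float))[0]; return c
def cloud(c):
    d=c['depth']; v,u=np.mgrid[:d.shape[0],:d.shape[1]]
    P=np.stack([(u-c['cx'])/c['f']*d,(v-c['cy'])/c['f']*d,d],-1)
    W=(P-np.array(c['tvec']).reshape(3))@c['R']; W[d==0]=np.nan; return W
E
python3 - <<'E'
from h import *
for n in ('scene','top'):
    c=cam(n); cv2.imwrite(f'pics/{n}1.png',c['color'])
    W=cloud(c)
    for t in ('flip_stand','flip_frame_knob'):
        for r in finder.find_in(n,t):
            u,v=map(int,np.round(r['uv'])); print(n,t,r['p'],u,v,W[v,u].round())
s=manip.read_state(); print(s['clock'],s['eef_pos'],s['eef_rot'])
E
```

```text
scene flip_stand 0.91 265 149 [ 268. -278.   14.]
scene flip_stand 0.79 476 296 [278. 317.  12.]
scene flip_stand 0.68 348 346 [525. 205.  10.]
scene flip_frame_knob 0.84 366 324 [489. 213.  53.]
scene flip_frame_knob 0.8 283 134 [ 230. -252.   52.]
scene flip_frame_knob 0.7 498 273 [232. 326.  50.]
top flip_stand 0.97 464 309 [ 269. -259.   57.]
top flip_stand 0.77 192 301 [270. 297.  54.]
top flip_stand 0.76 249 186 [516. 191.  55.]
top flip_frame_knob 0.87 460 330 [ 227. -252.   51.]
top flip_frame_knob 0.68 236 198 [489. 217.  56.]
0.3 [155.57095746 527.49134984 302.47352006] [-3.14123955e+00 -3.29984045e-05  2.85479964e+00]
```

View pics/top1.png

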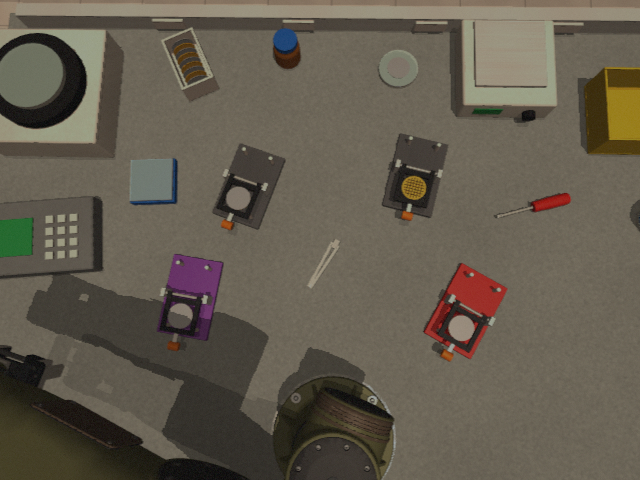

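View pics/scene1.png

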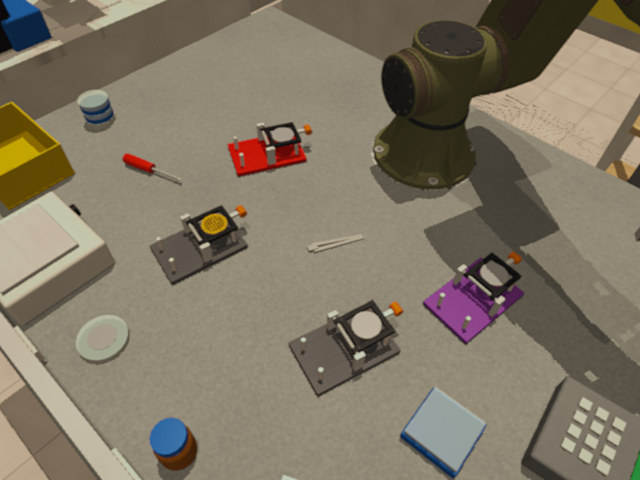

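Top picture: dark stand with grey wafer at (249,186), dark stand with gold gridded wafer at (415,175), purple at (190,297) and red at (466,310). The dark stand with the grey wafer fits; purple and red are ruled out by colour, and the gold one is the done_frame. I'll confirm this in a crop and measure.

```bash
python3 - <<'E'
from h import *
c=cam('top'); W=cloud(c); im=c['color']
cv2.imwrite('pics/crop1.png',cv2.resize(im[130:245,195:300],None,fx=5,fy=5,interpolation=cv2.INTER_CUBIC))
for n,box in (('top',(195,300,130,245)),('scene',(285,410,290,395))):
    c=cam(n); W=cloud(c); hsv=cv2.cvtColor(c['color'],cv2.COLOR_BGR2HSV)
    m=np.zeros(hsv.shape[:2],bool); m[box[2]:box[3],box[0]:box[1]]=1
    o=m&(hsv[...,0]<16)&(hsv[...,1]>170)&(hsv[...,2]>100)
    P=W[o]; P=P[np.isfinite(P[:,2])]; print(n,'knob',len(P),np.median(P,0).round(1),P.min(0).round(),P.max(0).round())
    pl=m&(abs(W[...,2]-12)<5)&(hsv[...,2]<110)
    Q=W[pl][:,:2].astype(np.float32); print('plate',len(Q),cv2.minAreaRect(Q))
    fr=m&(W[...,2]>38)&(W[...,2]<75)&~o; F=W[fr]
    A=np.c_[F[:,:2],np.ones(len(F))]; print('frame',F.mean(0).round(1),np.linalg.lstsq(A,F[:,2],rcond=None)[0].round(3))
E
```

```text
top knob 75 [430.1 232.2  65.2] [421. 221.  59.] [440. 244.  70.]
plate 2276 ((520.907470703125, 214.29574584960938), (148.16098022460938, 208.18296813964844), 64.61632537841797)
frame [496.1 209.9  55.6] [-6.9000e-02  2.5000e-02  8.4837e+01]
scene knob 63 [435.6 235.6  62.1] [424. 222.  55.] [443. 244.  68.]
plate 3578 ((529.7962646484375, 200.624267578125), (110.46039581298828, 170.35621643066406), 71.58203125)
frame [497.1 212.8  54.1] [-7.4000e-02  2.2000e-02  8.6469e+01]
```

View pics/crop1.png

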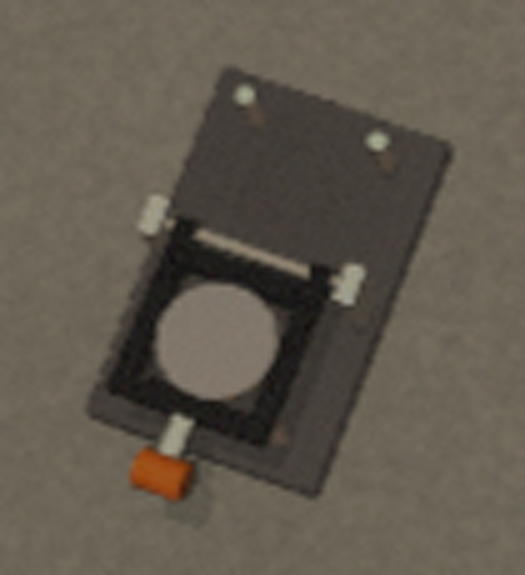

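Crop confirms: dark steel stand, plain grey wafer, orange knob at crop (162,475), i.e. full picture (227,225). Plate from scene: centre (530,201), stand x at -18.4°; the predicted knob (431,233) agrees with the measured one. I'll go above it.

Request:
drive_tool --rows '[{"offset": [-29, -17, 5], "spin": 1.9, "jaw": 60}, {"offset": [-29, -17, 5], "spin": 0, "jaw": 60}, {"offset": [-29, -17, 5], "spin": 0, "jaw": 60}, {"offset": [-29, -17, 5], "spin": 0, "jaw": 60}, {"offset": [-29, -17, 5], "spin": 0, "jaw": 60}, {"offset": [-29, -17, 5], "spin": 0, "jaw": 60}, {"offset": [-29, -17, 5], "spin": 0, "jaw": 60}, {"offset": [-29, -17, 5], "spin": 0, "jaw": 60}, {"offset": [-29, -17, 5], "spin": 0, "jaw": 60}, {"offset": [-29, -17, 5], "spin": 0, "jaw": 60}, {"offset": [-29, -17, 5], "spin": 0, "jaw": 60}, {"offset": [-29, -17, 5], "spin": 0, "jaw": 60}, {"offset": [0, 0, 0], "spin": 0, "jaw": 60}, {"offset": [0, 0, 0], "spin": 0, "jaw": 60}, {"offset": [0, 0, 0], "spin": 0, "jaw": 60}]' --force 15

```text
clock: 1.95
eef_pos: [422.2, 225.8, 242.8]
eef_rot: [3.141, 0.0, 2.822]
wrist_force: [0.3, -0.3, -1.0]
finger_gap: 59.9
```

```bash
cat > look.py <<'E'
from h import *
import sys
s=manip.read_state(); T=np.array(s['eef_pos']); print(s['clock'],T.round(1),np.round(s['eef_rot'],3),s['finger_gap'],s['wrist_force'])
y=s['eef_rot'][2]; ex=np.array([np.cos(y),np.sin(y)]); ey=np.array([np.sin(y),-np.cos(y)])
sx=np.array([np.cos(-.322),np.sin(-.322)])
for n in sys.argv[2:]:
    c=cam(n); W=cloud(c); cv2.imwrite(f'pics/{n}{sys.argv[1]}.png',c['color']); hsv=cv2.cvtColor(c['color'],cv2.COLOR_BGR2HSV)
    o=(hsv[...,0]<16)&(hsv[...,1]>170)&(hsv[...,2]>80)&(np.hypot(W[...,0]-530,W[...,1]-201)<140)&(W[...,2]<180)
    P=W[o]
    if len(P)<10: print(n,'no knob',len(P)); continue
    m=(P.min(0)+P.max(0))/2; d=m[:2]-T[:2]
    print(n,'knob',len(P),m.round(1),P.min(0).round(),P.max(0).round(),'tool dx,dy',(d@ex).round(1),(d@ey).round(1))
    q=cv2.minAreaRect(P[:,:2].astype(np.float32)); print(q)
E
python3 look.py 2 wrist scene
```

```text
1.95 [422.2 225.8 242.8] [3.141 0.    2.822] 59.940450123040485 [ 0.3165698  -0.31597747 -1.00879769]
wrist knob 667 [430.3 232.   62. ] [420. 221.  57.] [441. 243.  68.] tool dx,dy -5.8 8.4
((430.4213562011719, 231.81103515625), (20.705120086669922, 15.811012268066406), 70.3646469116211)
scene knob 118 [432.7 233.1  59.2] [423. 221.  51.] [443. 245.  67.] tool dx,dy -7.7 10.3
((432.28485107421875, 233.2257843017578), (23.54082679748535, 15.51665210723877), 70.57820892333984)
```

Request:
drive_tool --rows '[{"offset": [-6.5, 9, 0], "spin": 0, "jaw": 60}, {"offset": [0, 0, 15], "spin": 0, "jaw": 60}, {"offset": [0, 0, 20], "spin": 0, "jaw": 60}, {"offset": [0, 0, 20], "spin": 0, "jaw": 60}, {"offset": [0, 0, 20], "spin": 0, "jaw": 60}, {"offset": [0, 0, 20], "spin": 0, "jaw": 60}, {"offset": [0, 0, 10], "spin": 0, "jaw": 60}, {"offset": [0, 0, 0], "spin": 0, "jaw": 60}, {"offset": [0, 0, 0], "spin": 0, "jaw": 10}, {"offset": [0, 0, 0], "spin": 0, "jaw": 10}, {"offset": [0, 0, 0], "spin": 0, "jaw": 10}, {"offset": [0, 0, 0], "spin": 0, "jaw": 10}, {"offset": [0, 0, 0], "spin": 0, "jaw": 10}, {"offset": [0, 0, 0], "spin": 0, "jaw": 10}, {"offset": [0, 0, 0], "spin": 0, "jaw": 10}, {"offset": [0, 0, 0], "spin": 0, "jaw": 10}]' --force 15

```text
clock: 3.65
eef_pos: [431.9, 232.4, 138.1]
eef_rot: [3.139, 0.001, 2.822]
wrist_force: [1.0, 6.8, -0.4]
finger_gap: 21.6
```

```bash
python3 look.py 3 wrist; python3 - <<'E'
import numpy as np
t=np.radians(np.r_[4.5,np.arange(15,181,10),180]); p=104*np.c_[np.cos(t),-np.sin(t)]
for a,d in zip(np.degrees(t)[1:],np.diff(p,axis=0)): print(a.round(),d.round(1))
E
```

```text
3.65 [431.9 232.4 138.1] [3.139e+00 1.000e-03 2.822e+00] 21.570487815934488 [ 1.0074599   6.79267731 -0.39383556]
wrist knob 1956 [430.4 231.9  63.3] [420. 219.  56.] [441. 244.  70.] tool dx,dy 1.3 -1.0
((430.13299560546875, 231.79360961914062), (22.094749450683594, 16.34311294555664), 71.32681274414062)
15.0 [ -3.2 -18.8]
25.0 [ -6.2 -17. ]
35.0 [ -9.1 -15.7]
45.0 [-11.7 -13.9]
55.0 [-13.9 -11.7]
65.0 [-15.7  -9.1]
75.0 [-17.   -6.2]
85.0 [-17.9  -3.1]
95.0 [-18.1   0. ]
105.0 [-17.9   3.1]
115.0 [-17.    6.2]
125.0 [-15.7   9.1]
135.0 [-13.9  11.7]
145.0 [-11.7  13.9]
155.0 [-9.1 15.7]
165.0 [-6.2 17. ]
175.0 [-3.1 17.9]
180.0 [-0.4  9.1]
```

Knob gripped (21.6 mm). I'll swing gently, checking partway.

Request:
drive_tool --rows '[{"offset": [-1.6, 0, -9.4], "spin": 0, "jaw": 10}, {"offset": [-1.6, 0, -9.4], "spin": 0, "jaw": 10}, {"offset": [-3.1, 0, -8.5], "spin": 0, "jaw": 10}, {"offset": [-3.1, 0, -8.5], "spin": 0, "jaw": 10}, {"offset": [-4.5, 0, -7.9], "spin": 0, "jaw": 10}, {"offset": [-4.6, 0, -7.8], "spin": 0, "jaw": 10}, {"offset": [-5.8, 0, -7], "spin": 0, "jaw": 10}, {"offset": [-5.9, 0, -6.9], "spin": 0, "jaw": 10}, {"offset": [0, 0, 0], "spin": 0, "jaw": 10}]'

```text
clock: 4.6
eef_pos: [461.0, 222.6, 204.0]
eef_rot: [3.139, 0.001, 2.821]
wrist_force: [0.3, 6.6, 2.4]
finger_gap: 22.2
```

```bash
python3 look.py 4 scene
```

```text
4.6 [461.  222.6 204. ] [3.139e+00 1.000e-03 2.821e+00] 22.15276022011362 [0.25577419 6.5980403  2.38196918]
scene knob 64 [462.3 219.6 125.8] [455. 211. 120.] [469. 228. 132.] tool dx,dy -2.2 -2.4
((461.1148681640625, 220.9581298828125), (19.475311279296875, 10.531332015991211), 67.12281036376953)
```

Knob follows, at about 45° with low force. I'll carry on to past upright.

Request:
drive_tool --rows '[{"offset": [-7, 0, -5.9], "spin": 0, "jaw": 10}, {"offset": [-6.9, 0, -5.8], "spin": 0, "jaw": 10}, {"offset": [-7.9, 0, -4.6], "spin": 0, "jaw": 10}, {"offset": [-7.8, 0, -4.5], "spin": 0, "jaw": 10}, {"offset": [-8.5, 0, -3.1], "spin": 0, "jaw": 10}, {"offset": [-8.5, 0, -3.1], "spin": 0, "jaw": 10}, {"offset": [-8.9, 0, -1.6], "spin": 0, "jaw": 10}, {"offset": [-9, 0, -1.5], "spin": 0, "jaw": 10}, {"offset": [-9.1, 0, 0], "spin": 0, "jaw": 10}, {"offset": [-9, 0, 0], "spin": 0, "jaw": 10}, {"offset": [-9, 0, 1.5], "spin": 0, "jaw": 10}, {"offset": [-8.9, 0, 1.6], "spin": 0, "jaw": 10}, {"offset": [-8.5, 0, 3.1], "spin": 0, "jaw": 10}, {"offset": [-8.5, 0, 3.1], "spin": 0, "jaw": 10}, {"offset": [0, 0, 0], "spin": 0, "jaw": 10}]'

```text
clock: 6.15
eef_pos: [573.1, 185.1, 224.3]
eef_rot: [3.14, 0.002, 2.821]
wrist_force: [3.9, 2.8, 5.8]
finger_gap: 21.6
```

```bash
python3 look.py 5 scene
```

```text
6.15 [573.1 185.1 224.3] [3.140e+00 2.000e-03 2.821e+00] 21.60721132255217 [3.86508637 2.834903   5.84989212]
scene no knob 0
```

Request:
drive_tool --rows '[{"offset": [-7.9, 0, 4.5], "spin": 0, "jaw": 10}, {"offset": [-7.8, 0, 4.6], "spin": 0, "jaw": 10}, {"offset": [-7, 0, 5.8], "spin": 0, "jaw": 10}, {"offset": [-6.9, 0, 5.9], "spin": 0, "jaw": 10}, {"offset": [-5.9, 0, 6.9], "spin": 0, "jaw": 10}, {"offset": [-5.8, 0, 7], "spin": 0, "jaw": 10}, {"offset": [-4.6, 0, 7.8], "spin": 0, "jaw": 10}, {"offset": [-4.5, 0, 7.9], "spin": 0, "jaw": 10}, {"offset": [-3.1, 0, 8.5], "spin": 0, "jaw": 10}, {"offset": [-3.1, 0, 8.5], "spin": 0, "jaw": 10}, {"offset": [-1.6, 0, 8.9], "spin": 0, "jaw": 10}, {"offset": [-1.5, 0, 9], "spin": 0, "jaw": 10}, {"offset": [-0.4, 0, 5], "spin": 0, "jaw": 10}, {"offset": [0, 0, 0], "spin": 0, "jaw": 10}, {"offset": [0, 0, 0], "spin": 0, "jaw": 10}]'

```text
clock: 7.7
eef_pos: [629.7, 166.2, 133.6]
eef_rot: [3.141, 0.002, 2.821]
wrist_force: [7.7, 2.6, -0.8]
finger_gap: 21.9
```

```bash
python3 look.py 6 scene
```

```text
7.7 [629.7 166.2 133.6] [3.141e+00 2.000e-03 2.821e+00] 21.85325733045698 [ 7.71105025  2.58348458 -0.75990967]
scene no knob 0
```

View pics/scene6.png

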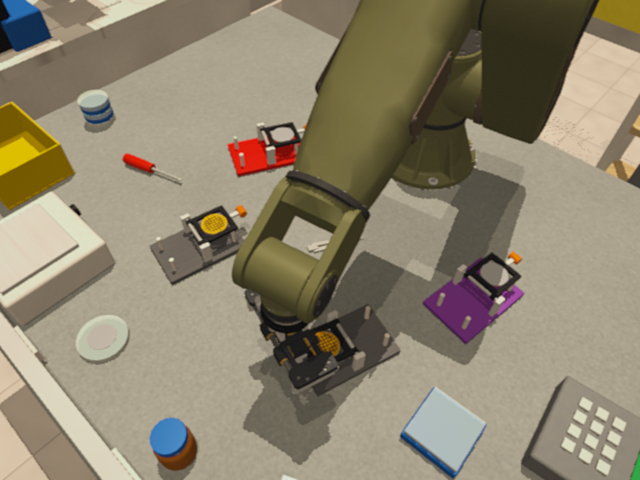

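The picture shows the frame turned over at (325,345), gold face up, with the gripper still on the knob at (300,365). I'll press the last few mm to the stop.

Request:
drive_tool --rows '[{"offset": [0.5, 0, 2], "spin": 0, "jaw": 10}, {"offset": [0.5, 0, 2], "spin": 0, "jaw": 10}, {"offset": [0, 0, 0], "spin": 0, "jaw": 10}, {"offset": [0, 0, 0], "spin": 0, "jaw": 10}]'

```text
clock: 8.15
eef_pos: [629.3, 166.3, 130.2]
eef_rot: [3.14, 0.004, 2.821]
wrist_force: [11.3, 0.6, 0.6]
finger_gap: 21.8
```

Request:
drive_tool --rows '[{"offset": [-1.5, 0, 1.5], "spin": 0, "jaw": 10}, {"offset": [0, 0, 1.5], "spin": 0, "jaw": 10}, {"offset": [0, 0, 0], "spin": 0, "jaw": 10}, {"offset": [0, 0, 0], "spin": 0, "jaw": 10}]'

```text
clock: 8.55
eef_pos: [629.8, 166.2, 126.5]
eef_rot: [3.141, 0.001, 2.822]
wrist_force: [6.4, 3.9, -1.0]
finger_gap: 21.5
```

Request:
drive_tool --rows '[{"offset": [-0.5, 0, 1.5], "spin": 0, "jaw": 10}, {"offset": [0, 0, 1.5], "spin": 0, "jaw": 10}, {"offset": [0, 0, 0], "spin": 0, "jaw": 10}, {"offset": [0, 0, 0], "spin": 0, "jaw": 10}]'

```text
clock: 8.95
eef_pos: [630.0, 166.2, 123.3]
eef_rot: [3.141, 0.001, 2.822]
wrist_force: [5.3, 4.0, 0.6]
finger_gap: 22.1
```

```bash
python3 look.py 7 wrist top
```

```text
8.95 [630.  166.2 123.3] [3.141e+00 1.000e-03 2.822e+00] 22.07875818000623 [5.32250551 3.95792764 0.57576898]
wrist knob 2068 [627.1 165.9  52.5] [617. 154.  41.] [637. 178.  64.] tool dx,dy 2.7 -1.2
((626.93359375, 166.08041381835938), (22.27212905883789, 15.783409118652344), 72.14522552490234)
top no knob 0
```

Force stays small, so I'll release, rise and look.

Request:
drive_tool --rows '[{"offset": [0, 0, 0], "spin": 0, "jaw": 60}, {"offset": [0, 0, 0], "spin": 0, "jaw": 60}, {"offset": [0, 0, 0], "spin": 0, "jaw": 60}, {"offset": [0, 0, 0], "spin": 0, "jaw": 60}, {"offset": [0, 0, 0], "spin": 0, "jaw": 60}, {"offset": [0, 0, -10], "spin": 0, "jaw": 60}, {"offset": [0, 0, -25], "spin": 0, "jaw": 60}, {"offset": [0, 0, -35], "spin": 0, "jaw": 60}, {"offset": [0, 0, -35], "spin": 0, "jaw": 60}, {"offset": [0, 0, 0], "spin": 0, "jaw": 60}, {"offset": [0, 0, 0], "spin": 0, "jaw": 60}]'

```text
clock: 10.15
eef_pos: [629.8, 166.0, 229.6]
eef_rot: [3.141, 0.001, 2.822]
wrist_force: [0.2, 0.1, -1.3]
finger_gap: 60.2
```

```bash
python3 look.py 8 wrist; python3 - <<'E'
from h import *
c=cam('wrist'); W=cloud(c)
for sx in range(-120,125,10):
    p=np.array([530,200.6])+sx*np.array([.949,-.316])
    r=[]
    for oy in (0,20,-25):
        q=p+oy*np.array([.316,.949]); m=np.hypot(W[...,0]-q[0],W[...,1]-q[1])<4
        r.append(np.nanmedian(W[m][:,2]).round(1) if m.any() else None)
    print(sx,r)
E
```

```text
10.15 [629.8 166.  229.6] [3.141e+00 1.000e-03 2.822e+00] 60.23370451493865 [ 0.2051207   0.12326045 -1.31036518]
wrist knob 680 [627.1 166.2  58. ] [618. 155.  53.] [637. 177.  63.] tool dx,dy 2.7 -0.7
((627.0842895507812, 165.84251403808594), (19.973012924194336, 14.832218170166016), 72.01429748535156)
-120 [None, None, None]
-110 [None, None, None]
-100 [None, None, None]
-90 [None, None, None]
-80 [None, None, None]
-70 [None, None, None]
-60 [None, None, None]
-50 [np.float64(12.4), np.float64(12.2), np.float64(12.4)]
-40 [np.float64(12.2), np.float64(12.3), np.float64(12.5)]
-30 [np.float64(12.5), np.float64(12.4), np.float64(12.3)]
-20 [np.float64(12.5), np.float64(12.2), np.float64(12.3)]
-10 [np.float64(12.3), np.float64(12.3), np.float64(12.3)]
0 [np.float64(52.4), np.float64(52.1), np.float64(52.5)]
10 [np.float64(54.5), np.float64(54.8), np.float64(54.5)]
20 [np.float64(52.4), np.float64(12.3), np.float64(12.5)]
30 [np.float64(52.7), np.float64(52.4), np.float64(52.8)]
40 [np.float64(53.0), np.float64(52.9), np.float64(52.9)]
50 [np.float64(53.0), np.float64(53.2), np.float64(53.3)]
60 [np.float64(53.4), np.float64(53.2), np.float64(52.3)]
70 [np.float64(56.0), np.float64(51.6), np.float64(53.4)]
80 [np.float64(245.6), np.float64(245.7), np.float64(245.8)]
90 [np.float64(55.7), np.float64(0.7), np.float64(0.5)]
100 [np.float64(60.3), np.float64(0.3), np.float64(0.4)]
110 [np.float64(60.3), np.float64(0.2), np.float64(0.4)]
120 [None, np.float64(0.4), np.float64(0.1)]
```

View pics/wrist8.png

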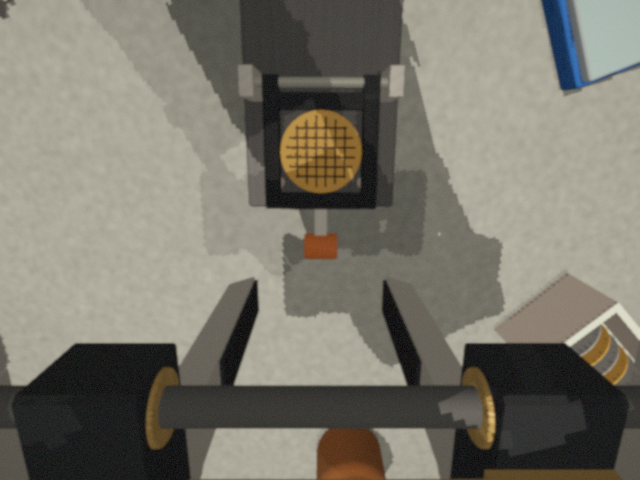

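The wrist picture shows the gold gridded face up at (320,150) and the free knob at (320,245). The depth slope is about 2° from flat and the gripper is clear. Handing in.

```bash
python3 -c "
from cell import manip; print(manip.sign_off()); s=manip.read_state(); print(s['clock'],s['wrist_force'])"
```

```text
the job is handed in; nothing more can be done
None
the job is handed in; nothing more can be done
```

I turned the frame with the grey-back wafer (on the dark stand) over on its hinge by its orange knob. I then released it, raised the gripper clear and handed the job in at about 10 s.

- **Turned frame:** the last wrist picture shows the gold gridded face up. Depth puts the frame about 1–2° from flat, with the knob centre about 51 mm above the table.
- **Stop not felt:** I did not feel a clear contact force at the hinge stop while pressing down, so I judged it flat from the depth picture.
- **Other frame:** I never went near it. It looked flat in the last scene picture, taken before I let go of the knob, but I did not measure its angle.
- **Missed readings:** three knob searches found nothing, two from the scene camera and one from the top camera. In the scene picture I viewed, the gripper was hiding the knob.
- **Forces:** no wrist force reading at the end of a move was above about 12 N.

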